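# Unload the mended bronze plaque

## Robot

A 6-joint arm with a two-finger parallel gripper is mounted at the origin on the work surface. World frame = base frame: x ahead of the robot, y to its left, z up, the work surface at z = 0. Lengths are in mm, angles in rad, forces in N, time in s.
With the tool pointing down it reaches from about 275 to 750 mm from the base axis. Payload 10.2 kg.
Tool frame: the origin (TCP) lies between the finger pads; the fingertips stand 19 mm ahead of it and the grasp point (between the pads) is the TCP; z points along the fingers, y is the line along which they close (so a half turn about z gives the same grasp; the last joint's range is limited). The gripper opens to 85 mm and grips with 20 to 120 N. Pads are 22 mm wide; open, the fingers measure 114 mm over their backs; the gripper's body (76 mm by 85 mm) begins 54 mm behind the grasp point. The pads swing forward as they close: fully open they stand 13 mm farther back than shut.
Start: joints at [1.106, 0.313, 1.498, -0, 1.331, -0.223], TCP at [125.724, 509.73, 250.294] pointing down, gripper open.
Joint ranges: [-2.94, 2.94], [-0.97, 2.17], [0.19, 2.56], [-1.23, 4.37], [0.02, 3.11], [-2.88, 2.88]. Speed limits (rad/s): [2.39, 2.39, 3.01, 3.14, 3.14, 3.14].

## Interface

Orientations are given as a unit quaternion [w, x, y, z].
In Python, from rig import sense, capture, finish_job gives the robot as it stands. The module is installed in compiled form; this text tells all that it offers.
- The arm moves only by the tool move_arm, never from a script. Its argument "moves" is a list of rows, each an object with "turn": the turn, a rotation vector about the tool's x, y, z in rad, a list of three; "translation": the shift along the tool's x, y, z in mm, a list of three; "hand": the opening, from 0 (shut) to 1 (fully open). In form: [{"turn": [wx, wy, wz], "translation": [x, y, z], "hand": hand}, ...]. A call has 1 to 10 rows; each row shifts and turns the commanded pose from where the row before left it, along the tool's axes as they then stand; what a row does not reach is not made up. A row lasts 1/12 s, in which the tool goes at most 41.7 mm and 7.16 degrees, less where a joint would pass 70% of its speed; a pose out of reach is approached as far as the arm can. A call with a gripper value outside its range is refused whole. The fingers move at their own pace and stop on an object; "grip_force" is the grip in N (left out, the last holds). Time passes only in rows, so rows that do not move let the fingers close. It gives the time, the measured TCP pose, the force, the opening and the grip force at its end, in the units of the state.
- sense(): the state, without advancing time (a new reading comes with each control period).
- capture(name): name is "scene" or "side" or "wrist"; returns a dict with "image" (400x640x3 uint8, blue, green, red), "z_map" (400x640 float32, mm along the optical axis (not along the pixel's ray), 0 where there is no reading), "vertical_fov" (degrees; the focal length in pixels is half the picture's height over the tangent of half this angle, whatever the lens; pixels are square), "cx", "cy" (the principal point, pixels), "R" (3x3) and "t" (3): a world point X has camera coordinates R X + t; the wrist camera has in their place "T_tool_cam" (4x4, takes a point from camera to tool coordinates, whose origin is the TCP and whose axes are the flange's). Camera axes: x right, y down, z forward; pixel columns grow to the right and rows downward; lengths in mm; the calibration is good to about 2 mm. A picture is of the moment at which its call begins: read the wrist's pose just before it.
- finish_job(): hands the job in; it is judged then, once.
The state is a dict: "time_s": time; "joints": joint angles; "dq": joint speeds; "tau": joint torques, N m; "eef_pos": TCP position; "ee_rot": TCP orientation; "force": force on the tool from outside, world axes, zero at the start; "wrist_torque": the same for the moment, N m; "grip_width": opening from 0.0 (shut) to 1.0 (fully open); "grip_force": force on a finger pad.
Only numpy, scipy, OpenCV 4.12 (cv2) and the standard library are available. Lean on these libraries where they do the work, as an engineer would, in place of code of your own. Each camera call takes 0.05 s, during which the arm holds its last target. There are 200 camera calls.

## Task

The glue on the bronze plaque has set: take the weights off it one at a time from the top, standing each upright in the middle of the pad of its own colour before you take the next. When all three weights are on their pads, lay the plaque gently on its cradle, level on both bars, centred and lengthwise. Keep the plaque level, and do not disturb the tripod bowl or the jar.

Things in the scene. Friction and masses are not known exactly. Their poses are not given: they have to be found in the camera images.
- red_weight: red painted solid metal disc weight, the largest, bottom weight of the stack; upright cylinder 56 mm in diameter, 26 mm tall. Origin: centre of its underside, z up along its axis. At the start it stands on the plaque, up to 5 mm off centre.
- yellow_weight: yellow painted solid metal disc weight, the middle weight of the stack; upright cylinder 44 mm in diameter, 26 mm tall. Origin: centre of its underside, z up along its axis. At the start it stands on the red weight, up to 5 mm off centre.
- blue_weight: blue painted solid metal disc weight, the smallest, top weight of the stack; upright cylinder 32 mm in diameter, 26 mm tall. Origin: centre of its underside, z up along its axis. At the start it stands on the yellow weight, up to 5 mm off centre.
- plaque: mended bronze plaque, dark green-brown, two pale mend lines, bottom of the stack. 150 mm long (x), 10 mm thick; its straight middle (112 mm) is 54 mm wide (y), ends narrower. About 0.45 kg, balanced at its middle. Origin: centre of its underside. At the start it lies level, underside 30 mm above the table, on a block 110 mm (x) by 34 mm (y): its long edges overhang 10 mm, to grip across y.
- red_pad: place of the red weight: fixed flat white round pad, 76 mm in diameter, 6 mm thick, no rim, with a red spot of 56 mm in its middle. Origin: centre of its underside, on the table; top face 6 mm above.
- yellow_pad: place of the yellow weight: fixed flat white round pad, 64 mm in diameter, 6 mm thick, no rim, with a yellow spot of 44 mm in its middle. Origin: centre of its underside, on the table; top face 6 mm above.
- blue_pad: place of the blue weight: fixed flat white round pad, 52 mm in diameter, 6 mm thick, no rim, with a blue spot of 32 mm in its middle. Origin: centre of its underside, on the table; top face 6 mm above.
- cradle: place of the plaque: fixed white base board 180 mm (x) by 90 mm (y), 6 mm thick, two firm dark grey bars across it at x = -40 and +40 mm, each 22 mm (x) by 50 mm (y), tops 30 mm above the table. Origin: centre of the board's underside, on the table. The plaque lies across both bars, centred, its length along the cradle's x, either way round.
- tripod: bystander: loose dark bronze bowl on three legs, 100 mm across, 101 mm tall over its two ears. Origin: centre underneath, at table level.
- jar: bystander: loose amber jar with white cap, 46 mm across, 65 mm tall. Origin: centre of its underside.
Things that resemble listed ones, but are neither listed nor needed, are in the scene too. What is shaped like the blue_weight but white is not meant.

How it is judged (in metres and radians):
On the way, in this order (a step that is already met when the one before it is completed fails the run):
1. the blue weight stands released on the blue pad, the yellow weight not yet off the stack (horizontal distance between blue_weight and blue_pad below 0.01 m and z of blue_weight in the frame of blue_pad between 0.002 and 0.01 m and angle between blue_weight's own z axis and vertical below 0.1 rad and linear speed of blue_weight below 0.02 m/s and contact force between the fingers and blue_weight below 0.5 N and horizontal distance between yellow_weight and plaque below 0.02 m), for 0.2 s.
2. the yellow weight stands released on the yellow pad, the red weight not yet off the stack (horizontal distance between yellow_weight and yellow_pad below 0.01 m and z of yellow_weight in the frame of yellow_pad between 0.002 and 0.01 m and angle between yellow_weight's own z axis and vertical below 0.1 rad and linear speed of yellow_weight below 0.02 m/s and contact force between the fingers and yellow_weight below 0.5 N and horizontal distance between red_weight and plaque below 0.02 m), for 0.2 s.
3. the red weight stands released on the red pad (horizontal distance between red_weight and red_pad below 0.01 m and z of red_weight in the frame of red_pad between 0.002 and 0.01 m and angle between red_weight's own z axis and vertical below 0.1 rad and linear speed of red_weight below 0.02 m/s and contact force between the fingers and red_weight below 0.5 N), for 0.2 s.
4. the plaque lies released on its cradle (horizontal distance between plaque and cradle below 0.012 m and z of plaque in the frame of cradle between 0.026 and 0.035 m and angle between plaque's own z axis and vertical below 0.08 rad and angle between the x axis of plaque and the x axis of cradle, either way round below 0.17 rad and linear speed of plaque below 0.02 m/s and contact force between the fingers and plaque below 0.5 N), for 0.2 s.
At the end, for the whole second after the job is handed in: Each weight stands upright (within 0.1 rad) on the pad of its own colour, its centre within 10 mm of the pad's; the plaque lies level (0.08 rad) on both bars of the cradle, centred within 12 mm and lengthwise within 0.17 rad; all released and at rest (all of step 3 and all of step 4 and horizontal distance between blue_weight and blue_pad below 0.01 m and z of blue_weight in the frame of blue_pad between 0.002 and 0.01 m and angle between each of blue_weight, yellow_weight's own z axis and vertical below 0.1 rad and linear speed of each of blue_weight, yellow_weight below 0.02 m/s and contact force between the fingers and blue_weight below 0.5 N and horizontal distance between yellow_weight and yellow_pad below 0.01 m and z of yellow_weight in the frame of yellow_pad between 0.002 and 0.01 m and contact force between the fingers and yellow_weight below 0.5 N); the robot touches nothing.
It fails at once if the tripod bowl is moved more than 20 mm (distance of tripod from where it was at the start of the episode above 0.02 m).
It fails at once if the jar is moved more than 20 mm (distance of jar from where it was at the start of the episode above 0.02 m).
It fails at once if the plaque is tipped by more than 0.5 rad (angle between plaque's own z axis and vertical above 0.5 rad).
It fails at once if the plaque is dropped or banged onto the cradle (over 80 N) (contact force between plaque and cradle above 80 N).
It also fails if it takes over 128 s, if anything falls off the work surface, if the arm or the gripper's body presses on something with over 40 N, if the wrist force passes 120 N, or if a joint passes its speed limit or range.

## Working session

There is one attempt and no reset: what is moved stays moved. The work goes in short steps, Python scripts to look and compute and a tool call to move; the robot and the scene stay as the last step left them, time stands still between calls to the robot, and variables do not carry over. Pictures are saved under pics/ and viewed, at most 15 in all, crops included, and the job is handed in when it is done.

Besides the shell and the picture viewer there is one more tool, called after "Request:" as name([rows], argument=value, ...), one row to a line, values as JSON. move_arm: Moves the arm, as the interface text tells. Its arguments: {"type":"object","properties":{"moves":{"type":"array","items":{"type":"object","properties":{"turn":{"type":"array","items":{"type":"number"}},"translation":{"type":"array","items":{"type":"number"}},"hand":{"type":"number"}}}},"grip_force":{"type":"number"}},"required":["moves"]}

```bash
mkdir -p pics
cat > h.py <<'E'
import numpy as np, cv2, pickle
from rig import sense, capture, finish_job
def grab(n):
    s=sense(); c=capture(n); c['s']=s; pickle.dump(c,open(f'{n}.pkl','wb')); return c
def load(n): return pickle.load(open(f'{n}.pkl','rb'))
def cloud(c):
    z=c['z_map'].astype(float); h,w=z.shape; f=h/2/np.tan(np.radians(c['vertical_fov'])/2)
    v,u=np.mgrid[:h,:w]; P=np.stack([(u-c['cx'])*z/f,(v-c['cy'])*z/f,z],-1)
    if 'R' in c: P=(P-np.array(c['t']))@np.array(c['R'])
    else:
        from scipy.spatial.transform import Rotation as Ro
        q=c['s']['ee_rot']; T=np.array(c['T_tool_cam'])
        R=Ro.from_quat([q[1],q[2],q[3],q[0]]).as_matrix()
        P=(P@T[:3,:3].T+T[:3,3])@R.T+np.array(c['s']['eef_pos'])
    P[z<=0]=np.nan; return P
E
python3 - <<'E'
from h import *
for n in ['scene','side','wrist']:
    c=grab(n); cv2.imwrite(f'pics/{n}0.png',c['image'])
print(sense())
E
```

```text
{'time_s': 0.15, 'joints': array([ 1.10562670e+00,  3.13299757e-01,  1.49825063e+00, -5.92771843e-05,
        1.33103925e+00, -2.23390424e-01]), 'dq': array([ 0.00038367, -0.00141422, -0.00186831,  0.00051522, -0.00122752,
        0.00011712]), 'tau': array([ 2.11654144e-03, -4.12367749e+01, -2.59798461e+01, -8.48111426e-05,
        3.14072095e-03, -5.73289162e-05]), 'eef_pos': array([125.63633941, 509.55493119, 249.88214539]), 'ee_rot': array([-1.41152502e-04,  1.20588350e-01,  9.92702473e-01, -4.78956027e-04]), 'force': array([ 0.01832654,  0.13995182, -0.63454815]), 'wrist_torque': array([-0.00323368,  0.02425647,  0.00921149]), 'grip_force': 0.0, 'grip_width': 0.9994948507865408}
```

View pics/scene0.png

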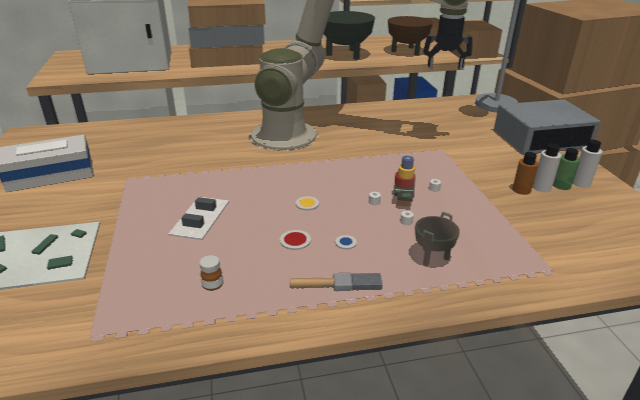

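View pics/side0.png

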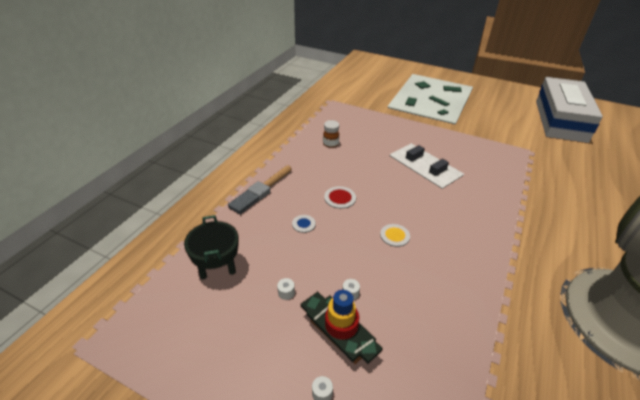

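Scene view: the stack is at about (405,180) with the blue weight on top at (407,161). White decoys are at (375,198), (435,185) and (407,217). Pads: yellow (307,203), red (295,239), blue (346,241). Cradle is at (200,217), jar (211,273), tripod (437,237). Side view: the stack is at (342,315) with blue at (343,299), and the decoys are at (286,288), (351,288) and (322,388). The blue weight is the blue disc on the stack; the white ones are not meant. I'll check with a crop and measure.

Run:
```python
from h import *
c=load('side'); cv2.imwrite('pics/side_crop.png',cv2.resize(c['image'][250:400,250:420],None,fx=4,fy=4,interpolation=cv2.INTER_CUBIC)[:600])
# (name, hue range, z range)
for n in ['scene','side']:
    c=load(n);P=cloud(c);H=cv2.cvtColor(c['image'],cv2.COLOR_BGR2HSV).astype(int)
    h,s,v=H[...,0],H[...,1],H[...,2]; x,y,z=P[...,0],P[...,1],P[...,2]
    print(n,'table z',np.nanmedian(z[200:350,150:450]))
    reg=(np.hypot(x,y)<800)&(np.hypot(x,y)>200)&(x>50)
    for k,m in dict(blue=(h>100)&(h<130)&(s>130),yel=(h>17)&(h<30)&(s>170),red=((h<6)|(h>174))&(s>170)).items():
        for zl in [(2,14),(30,150)]:
            q=m&reg&(z>zl[0])&(z<zl[1])
            if q.sum()<8: continue
            nn,L,st,_=cv2.connectedComponentsWithStats(q.astype(np.uint8))
            for i in range(1,nn):
                if st[i,4]<15: continue
                p=P[L==i]; top=p[p[:,2]>np.percentile(p[:,2],97)-4]
                print(k,zl,st[i],'box mid',((np.percentile(top,2,axis=0)+np.percentile(top,98,axis=0))/2).round(1),'ext',(np.ptp(top,axis=0)).round(0),len(top))
    hh=(z>4)&reg
    nn,L,st,_=cv2.connectedComponentsWithStats(hh.astype(np.uint8))
    for i in range(1,nn):
        if st[i,4]<30: continue
        p=P[L==i]; print('obj',st[i],'min',np.percentile(p,1,axis=0).round(0),'max',np.percentile(p,99,axis=0).round(0))
```

```text
scene table z 0.6079039222948914
blue (2, 14) [340 238  12   7  62] box mid [648.7  60.    6.7] ext [30. 26.  5.] 58
blue (30, 150) [ 20 158  70  20 612] box mid [ 204.5 -680.    61.2] ext [ 43. 172.   8.] 104
yel (2, 14) [300 199  15   7  86] box mid [456.4  -1.5   6.7] ext [39. 38.  5.] 62
yel (30, 150) [399 165  10   6  16] box mid [468.1 262.5  92.1] ext [32. 19.  4.] 15
red (2, 14) [285 232  21  13 207] box mid [613.1 -60.1   6.6] ext [49. 49.  5.] 167
red (30, 150) [396 172   8   8  16] box mid [463.8 251.4  66.6] ext [29.  9.  4.] 14
obj [ 424    0   49   70 1810] min [104. 440. 252.] max [193. 575. 461.]
obj [ 494  103   36   50 1096] min [106. 737.   6.] max [297. 783. 102.]
obj [  16  135   78   53 3081] min [  86. -776.    6.] max [ 223. -596.   96.]
obj [513 152  20  41 375] min [483. 593.   5.] max [523. 625. 116.]
obj [393 156  24  50 831] min [449. 234.   6.] max [539. 298. 118.]
obj [429 179  13  12 120] min [435. 358.   5.] max [467. 388.  28.]
obj [368 192  13  12 128] min [467. 167.   5.] max [501. 197.  29.]
obj [ 170  197   59   43 1207] min [ 393. -353.    4.] m
[... 1375 characters left out ...]
23 121  17  26 381] min [ 707. -279.    5.] max [ 747. -238.   66.]
obj [ 390  144   74   44 1236] min [ 372. -347.    4.] max [ 550. -218.   31.]
obj [237 166  55  49 641] min [763. -92.   4.] max [799. 101.  20.]
obj [324 187  32  22 394] min [574. -94.   4.] max [644. -23.   7.]
obj [ 192  215   47   64 1861] min [689. 202.   9.] max [767. 296.  99.]
obj [292 216  24  16 206] min [620.  37.   4.] max [668.  85.   7.]
obj [381 225  29  22 388] min [421. -29.   4.] max [481.  31.   8.]
obj [277 279  18  21 294] min [572. 223.   4.] max [602. 253.  27.]
obj [ 300  279   83   86 3318] min [389. 175.  10.] max [532. 317. 118.]
obj [312 377  21  23 418] min [430. 359.   9.] max [459. 389.  27.]
```

View pics/side_crop.png

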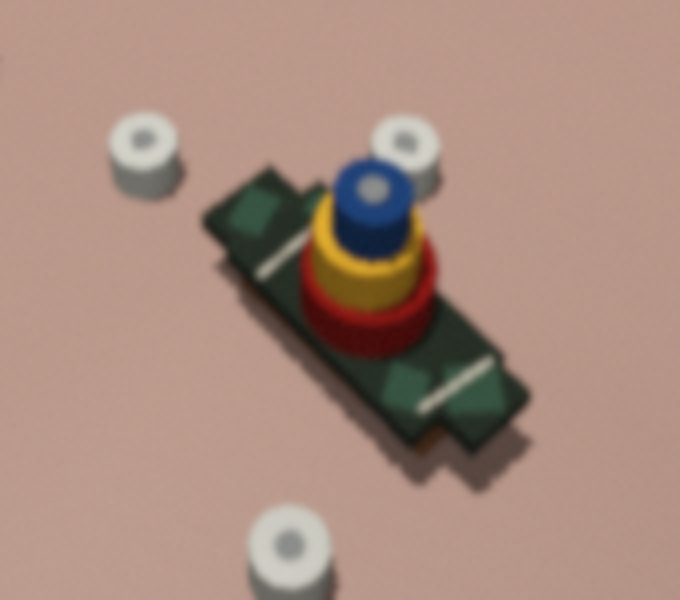

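View pics/wrist0.png

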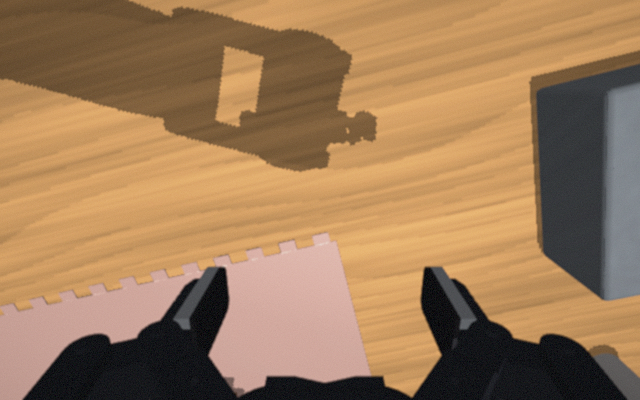

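Run:
```python
from h import *
def mar(p):
    (c,(w,h),a)=cv2.minAreaRect(p[:,:2].astype(np.float32)); b=cv2.boxPoints((c,(w,h),a))
    e=max([b[1]-b[0],b[2]-b[1]],key=lambda e:e@e); return np.round(c,1),round(w),round(h),np.degrees(np.arctan2(e[1],e[0])).round(1)%180
for n in ['scene','side']:
    P=cloud(load(n)); x,y,z=P[...,0],P[...,1],P[...,2]
    q=(x>350)&(x<580)&(y<-200)&(y>-370)
    print(n,'board',mar(P[q&(z>3)&(z<9)]))
    B=P[q&(z>26)&(z<34)]; _,L,cen=cv2.kmeans(B[:,:2].astype(np.float32),2,None,(3,50,.1),5,0); d=cen[1]-cen[0]
    print('bars',cen.round(1),cen.mean(0).round(1),np.hypot(*d),np.degrees(np.arctan2(d[1],d[0]))%180)
    q=(x>380)&(x<545)&(y>205)&(y<330)&(z>35)&(z<43)
    print('plaque',mar(P[q]),q.sum())
c=load('wrist');print(np.round(c['T_tool_cam'],3),c['vertical_fov'],c['cx'],c['cy'])
```

```text
scene board (array([ 464.3, -286.9]), 165, 229, np.float32(178.1))
bars [[ 431.2 -269.9]
 [ 503.9 -303.2]] [ 467.5 -286.5] 79.9956 155.40562
plaque (array([502.7, 259. ]), 54, 77, np.float32(159.7)) 233
side board (array([ 461.8, -284. ]), 156, 223, np.float32(0.0))
bars [[ 497.5 -302.2]
 [ 425.6 -268.6]] [ 461.5 -285.4] 79.37072 154.92497
plaque (array([461.5, 274.9]), 55, 151, np.float32(158.0)) 1613
[[ 1.00000e-03 -9.48000e-01 -3.20000e-01  8.31220e+01]
 [ 1.00000e+00  1.00000e-03  0.00000e+00 -9.24000e-01]
 [ 0.00000e+00 -3.20000e-01  9.48000e-01 -1.21906e+02]
 [ 0.00000e+00  0.00000e+00  0.00000e+00  1.00000e+00]] 61.17922660577229 324.4379143364194 200.64989130580943
```

Request:
move_arm([
  {"translation":[-32,-12,0],"turn":[0,0,0],"hand":1},
  {"translation":[-32,-12,0],"turn":[0,0,0],"hand":1},
  {"translation":[-32,-12,0],"turn":[0,0,0],"hand":1},
  {"translation":[-32,-12,0],"turn":[0,0,0],"hand":1},
  {"translation":[-32,-12,0],"turn":[0,0,0],"hand":1},
  {"translation":[-32,-12,0],"turn":[0,0,0],"hand":1},
  {"translation":[-32,-12,0],"turn":[0,0,0],"hand":1},
  {"translation":[-32,-12,0],"turn":[0,0,0],"hand":1},
  {"translation":[-32,-12,0],"turn":[0,0,0],"hand":1},
  {"translation":[-32,-12,0],"turn":[0,0,0],"hand":1},
], grip_force=40)

```text
time_s: 0.98
eef_pos: [408.8, 315.3, 250.2]
ee_rot: [-0.0, 0.121, 0.993, -0.0]
force: [0.7, 1.1, -0.2]
grip_width: 1.0
grip_force: 0.0
```

Request:
move_arm([
  {"translation":[-30,-13,0],"turn":[0,0,0.03],"hand":1},
  {"translation":[-30,-13,0],"turn":[0,0,0.03],"hand":1},
  {"translation":[0,0,0],"turn":[0,0,0.04],"hand":1},
  {"translation":[0,0,0],"turn":[0,0,0.04],"hand":1},
  {"translation":[0,0,0],"turn":[0,0,0],"hand":1},
  {"translation":[0,0,0],"turn":[0,0,0],"hand":1},
])

```text
time_s: 1.48
eef_pos: [459.0, 276.2, 250.1]
ee_rot: [-0.0, 0.189, 0.982, -0.0]
force: [-0.0, 0.1, 0.1]
grip_width: 0.998
grip_force: 0.0
```

```bash
cat >> h.py <<'E'
from scipy.spatial.transform import Rotation as Ro
def rot(s): q=s['ee_rot']; return Ro.from_quat([q[1],q[2],q[3],q[0]]).as_matrix()
def go(tgt,yaw_y=None):
    "tool-frame translation from here to world tgt"
    s=sense(); R=rot(s); print('at',s['eef_pos'].round(1),'tooly',np.degrees(np.arctan2(R[1,1],R[0,1])).round(2),'tz',R[:,2].round(4))
    print('t=',s['time_s'],'move tool',(R.T@(np.array(tgt)-s['eef_pos'])).round(1))
def disc(P,zl,cen,r):
    "circle centre of top face points within zl near cen"
    m=(P[...,2]>zl[0])&(P[...,2]<zl[1])&(np.hypot(P[...,0]-cen[0],P[...,1]-cen[1])<r)
    p=P[m]; c,rr=cv2.minEnclosingCircle(p[:,:2].astype(np.float32)); return np.round(c,1),round(rr,1),p[:,2].mean().round(1),m.sum()
E
python3 - <<'E'
from h import *
c=grab('wrist'); cv2.imwrite('pics/w1.png',c['image']); P=cloud(c)
go((461,277,250))
for zl in [(114,122),(88,96),(62,70)]: print(zl,disc(P,zl,(461,277),38))
x,y,z=P[...,0],P[...,1],P[...,2]
q=(np.hypot(x-461,y-277)<90)&(z>36)&(z<44)
(cc,wh,a)=cv2.minAreaRect(P[q][:,:2].astype(np.float32)); print(cc,wh,a)
E
```

```text
at [458.9 276.4 250.2] tooly 68.22 tz [-2.e-04 -1.e-04 -1.e+00]
t= 1.5333 move tool [-1.7  1.4  0.2]
(114, 122) (array([460.4, 274.5]), 16.0, np.float64(116.2), np.int64(1161))
(88, 96) (array([461.6, 273.5]), 22.0, np.float64(90.3), np.int64(588))
(62, 70) (array([459.8, 272.1]), 27.8, np.float64(64.3), np.int64(745))
(462.0274658203125, 273.3239440917969) (54.03145980834961, 149.7909698486328) 67.90097045898438
```

View pics/w1.png

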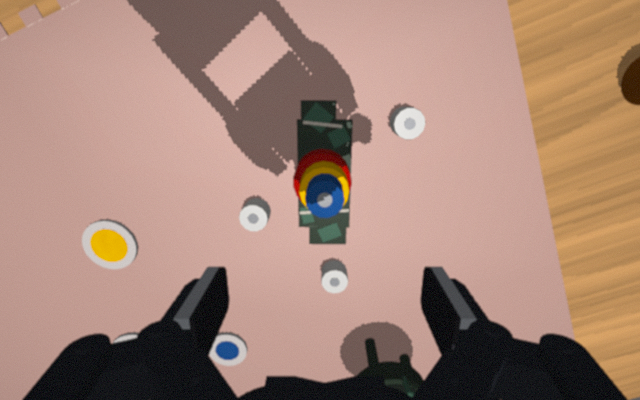

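The wrist view shows the stack at (325,200), with fitted disc radii of 16.0, 22.0 and 27.8 as expected. The plaque measures 54x150. White decoys are at (409,123), (253,217) and (334,281), clear of the finger paths.

Request:
move_arm([
  {"translation":[-2,-1,30],"turn":[0,0,0],"hand":1},
  {"translation":[0,0,30],"turn":[0,0,0],"hand":1},
  {"translation":[0,0,30],"turn":[0,0,0],"hand":1},
  {"translation":[0,0,25],"turn":[0,0,0],"hand":1},
  {"translation":[0,0,15],"turn":[0,0,0],"hand":0.7},
  {"translation":[0,0,5.5],"turn":[0,0,0],"hand":0.55},
  {"translation":[0,0,0],"turn":[0,0,0],"hand":0.5},
  {"translation":[0,0,0],"turn":[0,0,0],"hand":0.45},
  {"translation":[0,0,0],"turn":[0,0,0],"hand":0.4},
  {"translation":[0,0,0],"turn":[0,0,0],"hand":0.38},
])

```text
time_s: 2.37
eef_pos: [461.1, 274.8, 116.0]
ee_rot: [0.001, 0.19, 0.982, 0.001]
force: [-0.7, -0.2, -0.6]
grip_width: 0.378
grip_force: 0.0
```

Request:
move_arm([
  {"translation":[0,0,0],"turn":[0,0,0],"hand":0.33},
  {"translation":[0,0,0],"turn":[0,0,0],"hand":0.28},
  {"translation":[0,0,0],"turn":[0,0,0],"hand":0.2},
  {"translation":[0,0,0],"turn":[0,0,0],"hand":0.2},
  {"translation":[0,0,0],"turn":[0,0,0],"hand":0.2},
  {"translation":[0,0,0],"turn":[0,0,0],"hand":0.2},
])

```text
time_s: 2.87
eef_pos: [461.1, 274.8, 116.1]
ee_rot: [0.001, 0.19, 0.982, 0.001]
force: [-1.4, -0.3, 6.2]
grip_width: 0.345
grip_force: 39.3
```

Run:
```python
from h import *
s=sense();print(s['grip_width'],s['grip_force'],s['force'],s['eef_pos'])
c=grab('side');cv2.imwrite('pics/s1.png',cv2.resize(c['image'][230:380,240:440],None,fx=4,fy=4,interpolation=cv2.INTER_CUBIC))
```

```text
0.3446255267957635 39.28510844707489 [-1.3678649  -0.25768187  6.20711227] [461.11497928 274.81793818 116.09255595]
```

View pics/s1.png

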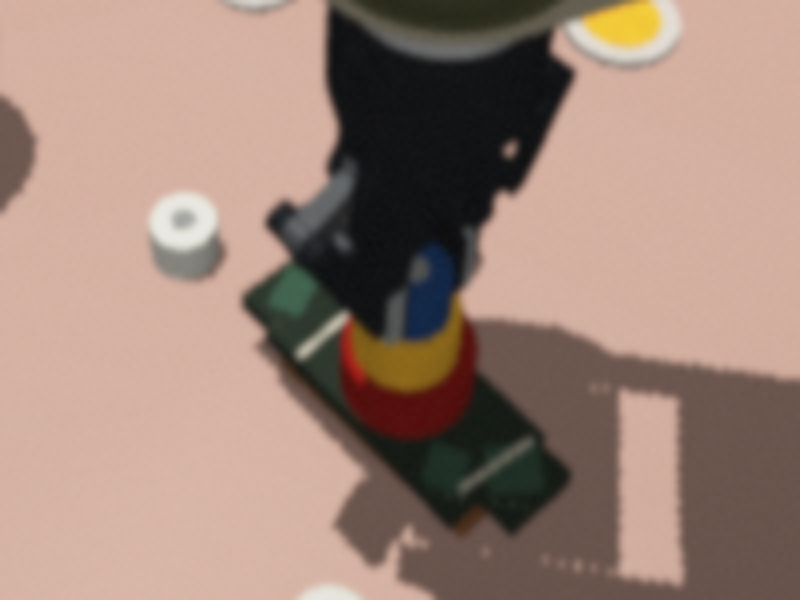

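The blue weight is gripped at centre (425,285 in the crop) with the fingers either side. The yellow weight is undisturbed below. Lifting.

Request:
move_arm([
  {"translation":[0,0,-3],"turn":[0,0,0],"hand":0.2},
  {"translation":[0,0,-7],"turn":[0,0,0],"hand":0.2},
  {"translation":[0,0,-20],"turn":[0,0,0],"hand":0.2},
  {"translation":[0,0,-30],"turn":[0,0,0],"hand":0.2},
  {"translation":[0,0,-30],"turn":[0,0,0],"hand":0.2},
  {"translation":[0,0,-20],"turn":[0,0,0],"hand":0.2},
  {"translation":[-10,-5,-10],"turn":[0,0,0],"hand":0.2},
  {"translation":[-21,-11,0],"turn":[0,0,0],"hand":0.2},
  {"translation":[-28,-14,0],"turn":[0,0,0],"hand":0.2},
  {"translation":[-28,-14,0],"turn":[0,0,0],"hand":0.2},
])

```text
time_s: 3.75
eef_pos: [525.3, 200.7, 235.7]
ee_rot: [0.0, 0.189, 0.982, 0.0]
force: [-0.1, 0.2, -1.1]
grip_width: 0.344
grip_force: 39.7
```

Request:
move_arm([
  {"translation":[-28,-15,0],"turn":[0,0,0],"hand":0.2},
  {"translation":[-28,-15,0],"turn":[0,0,0],"hand":0.2},
  {"translation":[-28,-15,0],"turn":[0,0,0],"hand":0.2},
  {"translation":[-28,-15,0],"turn":[0,0,0],"hand":0.2},
  {"translation":[-28,-15,0],"turn":[0,0,0],"hand":0.2},
  {"translation":[-18,-9,0],"turn":[0,0,0],"hand":0.2},
  {"translation":[-8,-4,0],"turn":[0,0,0],"hand":0.2},
  {"translation":[0,0,0],"turn":[0,0,0],"hand":0.2},
  {"translation":[0,0,0],"turn":[0,0,0],"hand":0.2},
])

```text
time_s: 4.5
eef_pos: [645.7, 58.5, 234.8]
ee_rot: [-0.0, 0.19, 0.982, 0.0]
force: [0.5, -0.2, -2.2]
grip_width: 0.345
grip_force: 39.7
```

```bash
cat >> h.py <<'E'
def pads(P,cen=None,names=None):
    for k,cc,rr in [('blue',(647,59),36),('yellow',(454,-1),42),('red',(612,-60),48)]:
        try: print(k,'pad',disc(P,(2,9),cc,rr))
        except Exception as e: print(k,'none')
E
python3 - <<'E'
from h import *
c=grab('wrist'); cv2.imwrite('pics/w2.png',c['image']); P=cloud(c)
go((647,59,245)); s=sense(); print(s['grip_width'],s['grip_force'],s['force'])
pads(P); print(np.nanmedian(P[...,2][:150]))
# held weight lower side
R=rot(c['s']); Q=(P-c['s']['eef_pos'])@R; H=cv2.cvtColor(c['image'],cv2.COLOR_BGR2HSV); m=(H[...,0]>100)&(H[...,0]<130)&(H[...,1]>100)&(np.hypot(Q[...,0],Q[...,1])<40)&(abs(Q[...,2])<50)
print('held',m.sum(),np.percentile(Q[m],[1,50,99],axis=0).round(1))
E
```

```text
at [645.5  58.9 235. ] tooly 68.18 tz [-3.e-04  3.e-04 -1.e+00]
t= 4.55 move tool [ -1.3   0.6 -10. ]
0.33753046264211983 39.72601354122162 [ 0.18323107 -0.60648443 -1.35841569]
blue pad (array([645.3,  58.8]), 26.1, np.float64(4.3), np.int64(1817))
yellow pad (array([458.5,  -0.6]), 35.7, np.float64(4.5), np.int64(2273))
red pad (array([609.2, -61.3]), 39.7, np.float64(4.3), np.int64(3790))
-0.6995516416263001
held 5004 [[-13.2 -35.2 -47.3]
 [  8.   -0.7   0.2]
 [ 17.3  33.6  21.6]]
```

View pics/w2.png

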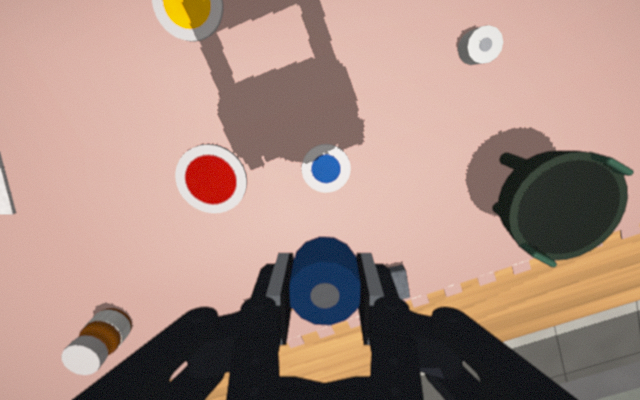

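The held blue weight is upright at (325,280). The blue pad at (325,168) fits with radius 26.1 and is directly below the TCP.

Request:
move_arm([
  {"translation":[0,0,20],"turn":[0,0,0],"hand":0.2},
  {"translation":[0,0,30],"turn":[0,0,0],"hand":0.2},
  {"translation":[0,0,30],"turn":[0,0,0],"hand":0.2},
  {"translation":[0,0,30],"turn":[0,0,0],"hand":0.2},
  {"translation":[0,0,30],"turn":[0,0,0],"hand":0.2},
  {"translation":[0,0,30],"turn":[0,0,0],"hand":0.2},
  {"translation":[0,0,18],"turn":[0,0,0],"hand":0.2},
  {"translation":[0,0,8],"turn":[0,0,0],"hand":0.2},
  {"translation":[0,0,3],"turn":[0,0,0],"hand":0.2},
  {"translation":[0,0,0],"turn":[0,0,0],"hand":0.2},
])

```text
time_s: 5.38
eef_pos: [646.2, 58.5, 36.5]
ee_rot: [0.0, 0.189, 0.982, 0.0]
force: [-0.6, -0.1, -1.0]
grip_width: 0.346
grip_force: 39.7
```

Request:
move_arm([
  {"translation":[0,0,1],"turn":[0,0,0],"hand":0.2},
  {"translation":[0,0,1],"turn":[0,0,0],"hand":0.2},
  {"translation":[0,0,1],"turn":[0,0,0],"hand":0.2},
  {"translation":[0,0,1],"turn":[0,0,0],"hand":0.2},
  {"translation":[0,0,0],"turn":[0,0,0],"hand":0.2},
])

```text
time_s: 5.8
eef_pos: [646.2, 57.8, 31.9]
ee_rot: [0.0, 0.19, 0.982, 0.0]
force: [-0.0, -0.6, -0.9]
grip_width: 0.345
grip_force: 39.7
```

Request:
move_arm([
  {"translation":[0,0,0.7],"turn":[0,0,0],"hand":0.2},
  {"translation":[0,0,0.7],"turn":[0,0,0],"hand":0.2},
  {"translation":[0,0,0],"turn":[0,0,0],"hand":0.2},
])

```text
time_s: 6.05
eef_pos: [646.1, 57.8, 30.2]
ee_rot: [-0.0, 0.19, 0.982, -0.0]
force: [0.6, 0.2, -1.4]
grip_width: 0.345
grip_force: 39.7
```

Request:
move_arm([
  {"translation":[0,0,0.7],"turn":[0,0,0],"hand":0.2},
  {"translation":[0,0,0],"turn":[0,0,0],"hand":0.2},
  {"translation":[0,0,0],"turn":[0,0,0],"hand":0.2},
])

```text
time_s: 6.3
eef_pos: [646.3, 57.8, 30.2]
ee_rot: [0.0, 0.19, 0.982, -0.0]
force: [-2.4, -0.6, 5.0]
grip_width: 0.346
grip_force: 40.2
```

Request:
move_arm([
  {"translation":[0,0,0],"turn":[0,0,0],"hand":0.38},
  {"translation":[0,0,0],"turn":[0,0,0],"hand":0.45},
  {"translation":[0,0,0],"turn":[0,0,0],"hand":0.6},
  {"translation":[0,0,0],"turn":[0,0,0],"hand":0.7},
  {"translation":[0,0,-10],"turn":[0,0,0],"hand":0.8},
  {"translation":[0,0,-30],"turn":[0,0,0],"hand":0.9},
  {"translation":[0,0,-40],"turn":[0,0,0],"hand":1},
  {"translation":[0,0,-40],"turn":[0,0,0],"hand":1},
  {"translation":[0,0,-40],"turn":[0,0,0],"hand":1},
  {"translation":[0,0,-35],"turn":[0,0,0],"hand":1},
])

```text
time_s: 7.13
eef_pos: [646.1, 57.8, 228.6]
ee_rot: [0.001, 0.19, 0.982, 0.0]
force: [-0.2, -0.2, -0.4]
grip_width: 0.999
grip_force: 0.0
```

Run:
```python
from h import *
c=grab('wrist'); cv2.imwrite('pics/w3.png',c['image']); P=cloud(c)
print('blue',disc(P,(26,36),(646,58),25)); pads(P)
go((461,274,235))
```

```text
blue (array([645.2,  57. ]), 15.8, np.float64(30.1), np.int64(808))
blue pad (array([645.5,  58.8]), 26.1, np.float64(4.2), np.int64(991))
yellow pad (array([455. ,  -2.4]), 31.8, np.float64(4.4), np.int64(2139))
red pad (array([610.9, -60.6]), 38.3, np.float64(4.3), np.int64(3922))
at [648.1  57.7 236.1] tooly 68.14 tz [ 0.0138 -0.0013 -0.9999]
t= 7.1833 move tool [254.2 131.   -1.7]
```

View pics/w3.png

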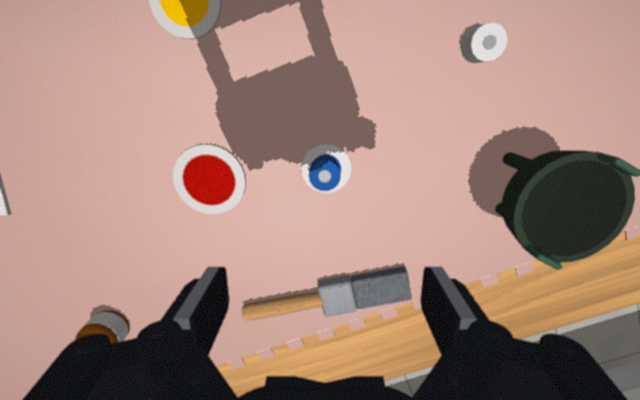

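Blue stands on its pad at (325,172), about 2 mm off centre. Back to the stack.

Request:
move_arm([
  {"translation":[15,8,0],"turn":[0,0,0],"hand":1},
  {"translation":[28,14,0],"turn":[0,0,0],"hand":1},
  {"translation":[32,17,0],"turn":[0,0,0],"hand":1},
  {"translation":[32,17,0],"turn":[0,0,0],"hand":1},
  {"translation":[32,17,0],"turn":[0,0,0],"hand":1},
  {"translation":[32,17,0],"turn":[0,0,0],"hand":1},
  {"translation":[32,17,0],"turn":[0,0,0],"hand":1},
  {"translation":[28,14,0],"turn":[0,0,0],"hand":1},
  {"translation":[15,7,0],"turn":[0,0,0],"hand":1},
  {"translation":[8,3,0],"turn":[0,0,0],"hand":1},
])

```text
time_s: 8.02
eef_pos: [457.7, 275.6, 225.4]
ee_rot: [0.0, 0.189, 0.982, 0.0]
force: [0.1, -0.1, 0.1]
grip_width: 0.999
grip_force: 0.0
```

Request:
move_arm([
  {"translation":[0,0,0],"turn":[0,0,0],"hand":1},
  {"translation":[0,0,0],"turn":[0,0,0],"hand":1},
  {"translation":[0,0,0],"turn":[0,0,0],"hand":1},
])

```text
time_s: 8.27
eef_pos: [460.1, 273.1, 224.7]
ee_rot: [0.0, 0.19, 0.982, -0.0]
force: [0.0, -0.2, 0.8]
grip_width: 1.003
grip_force: 0.0
```

Run:
```python
from h import *
c=grab('wrist'); P=cloud(c)
print('yellow',disc(P,(86,96),(461,274),32)); print('red',disc(P,(61,70),(461,274),38)); pads(P)
x,y,z=P[...,0],P[...,1],P[...,2]
q=(np.hypot(x-461,y-275)<90)&(z>36)&(z<44)
print(cv2.minAreaRect(P[q][:,:2].astype(np.float32)))
d=disc(P,(86,96),(461,274),32)[0]; go((d[0],d[1],90))
```

```text
yellow (array([461.4, 273.7]), 21.9, np.float64(90.1), np.int64(2220))
red (array([459.9, 272.1]), 27.8, np.float64(64.3), np.int64(887))
blue pad (array([645.6,  61.2]), 26.5, np.float64(4.2), np.int64(517))
yellow pad (array([452.7,  -1.8]), 33.1, np.float64(4.2), np.int64(2317))
red pad (array([0., 0.]), 0.0, np.float64(nan), np.int64(0))
((462.3492736816406, 273.27947998046875), (54.167274475097656, 149.3643341064453), 67.9280776977539)
at [460.1 273.1 224.7] tooly 68.04 tz [ 2.e-04 -2.e-04 -1.e+00]
t= 8.3167 move tool [ -0.9   1.1 134.7]h.py:25: RuntimeWarning: Mean of empty slice.
  p=P[m]; c,rr=cv2.minEnclosingCircle(p[:,:2].astype(np.float32)); return np.round(c,1),round(rr,1),p[:,2].mean().round(1),m.sum()
  ret = ret.dtype.type(ret / rcount)
```

Request:
move_arm([
  {"translation":[-1,1,30],"turn":[0,0,0],"hand":1},
  {"translation":[0,0,30],"turn":[0,0,0],"hand":1},
  {"translation":[0,0,30],"turn":[0,0,0],"hand":1},
  {"translation":[0,0,25],"turn":[0,0,0],"hand":1},
  {"translation":[0,0,14],"turn":[0,0,0],"hand":0.75},
  {"translation":[0,0,5.5],"turn":[0,0,0],"hand":0.65},
  {"translation":[0,0,0],"turn":[0,0,0],"hand":0.6},
  {"translation":[0,0,0],"turn":[0,0,0],"hand":0.55},
  {"translation":[0,0,0],"turn":[0,0,0],"hand":0.52},
  {"translation":[0,0,0],"turn":[0,0,0],"hand":0.48},
])

```text
time_s: 9.15
eef_pos: [461.4, 274.6, 91.7]
ee_rot: [0.001, 0.19, 0.982, 0.001]
force: [0.4, -1.6, 3.2]
grip_width: 0.489
grip_force: 31.7
```

Request:
move_arm([
  {"translation":[0,0,0],"turn":[0,0,0],"hand":0.44},
  {"translation":[0,0,0],"turn":[0,0,0],"hand":0.4},
  {"translation":[0,0,0],"turn":[0,0,0],"hand":0.35},
  {"translation":[0,0,0],"turn":[0,0,0],"hand":0.3},
  {"translation":[0,0,0],"turn":[0,0,0],"hand":0.3},
  {"translation":[0,0,0],"turn":[0,0,0],"hand":0.3},
], grip_force=50)

```text
time_s: 9.65
eef_pos: [461.4, 274.6, 91.7]
ee_rot: [0.001, 0.19, 0.982, 0.0]
force: [-0.3, -2.0, 5.6]
grip_width: 0.478
grip_force: 49.8
```

Request:
move_arm([
  {"translation":[0,0,-3],"turn":[0,0,0],"hand":0.3},
  {"translation":[0,0,-7],"turn":[0,0,0],"hand":0.3},
  {"translation":[0,0,-20],"turn":[0,0,0],"hand":0.3},
  {"translation":[0,0,-30],"turn":[0,0,0],"hand":0.3},
  {"translation":[0,0,-30],"turn":[0,0,0],"hand":0.3},
  {"translation":[0,0,-25],"turn":[0,0,0],"hand":0.3},
  {"translation":[-4,-10,-15],"turn":[0,0,0],"hand":0.3},
  {"translation":[-8,-22,0],"turn":[0,0,0],"hand":0.3},
  {"translation":[-11,-30,0],"turn":[0,0,0],"hand":0.3},
  {"translation":[-11,-30,0],"turn":[0,0,0],"hand":0.3},
])

```text
time_s: 10.48
eef_pos: [457.3, 175.8, 220.8]
ee_rot: [0.0, 0.189, 0.982, 0.0]
force: [0.7, 0.2, -2.9]
grip_width: 0.479
grip_force: 51.5
```

Request:
move_arm([
  {"translation":[-12,-32,0],"turn":[0,0,0],"hand":0.3},
  {"translation":[-12,-32,0],"turn":[0,0,0],"hand":0.3},
  {"translation":[-12,-32,0],"turn":[0,0,0],"hand":0.3},
  {"translation":[-11,-30,0],"turn":[0,0,0],"hand":0.3},
  {"translation":[-8,-23,0],"turn":[0,0,0],"hand":0.3},
  {"translation":[-5,-12,0],"turn":[0,0,0],"hand":0.3},
  {"translation":[-2,-6,0],"turn":[0,0,0],"hand":0.3},
  {"translation":[0,0,0],"turn":[0,0,0],"hand":0.3},
  {"translation":[0,0,0],"turn":[0,0,0],"hand":0.3},
])

```text
time_s: 11.23
eef_pos: [453.1, -1.0, 220.4]
ee_rot: [0.0, 0.19, 0.982, 0.0]
force: [1.1, 0.3, -4.5]
grip_width: 0.48
grip_force: 51.4
```

Run:
```python
from h import *
c=grab('wrist'); cv2.imwrite('pics/w4.png',c['image']); P=cloud(c)
print('yp',disc(P,(2,9),(454,-1.5),37)); s=sense();print(s['grip_width'],s['grip_force'],s['force'])
d=disc(P,(2,9),(454,-1.5),37)[0]; go((d[0],d[1],32))
```

```text
yp (array([453. ,  -1.6]), 32.1, np.float64(4.3), np.int64(2966))
0.48088125616655536 51.430293917655945 [-0.75772224  1.02485561 -3.71201609]
at [453.1  -0.7 220.3] tooly 68.17 tz [ 0.e+00  3.e-04 -1.e+00]
t= 11.2833 move tool [ -0.2  -0.9 188.3]
```

View pics/w4.png

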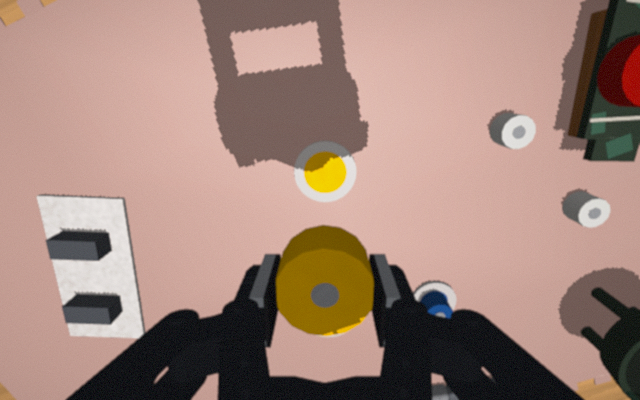

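The yellow weight is held at (325,280) and its pad at (325,172) is directly below. Red is still on the plaque at (625,70). Lowering.

Request:
move_arm([
  {"translation":[0,-1,20],"turn":[0,0,0],"hand":0.3},
  {"translation":[0,0,30],"turn":[0,0,0],"hand":0.3},
  {"translation":[0,0,30],"turn":[0,0,0],"hand":0.3},
  {"translation":[0,0,30],"turn":[0,0,0],"hand":0.3},
  {"translation":[0,0,30],"turn":[0,0,0],"hand":0.3},
  {"translation":[0,0,25],"turn":[0,0,0],"hand":0.3},
  {"translation":[0,0,12],"turn":[0,0,0],"hand":0.3},
  {"translation":[0,0,5],"turn":[0,0,0],"hand":0.3},
  {"translation":[0,0,2],"turn":[0,0,0],"hand":0.3},
  {"translation":[0,0,0],"turn":[0,0,0],"hand":0.3},
])

```text
time_s: 12.12
eef_pos: [453.2, -2.1, 36.6]
ee_rot: [0.0, 0.189, 0.982, -0.0]
force: [0.4, 0.1, -2.7]
grip_width: 0.478
grip_force: 51.4
```

Request:
move_arm([
  {"translation":[0,0,1],"turn":[0,0,0],"hand":0.3},
  {"translation":[0,0,1],"turn":[0,0,0],"hand":0.3},
  {"translation":[0,0,0.8],"turn":[0,0,0],"hand":0.3},
  {"translation":[0,0,0],"turn":[0,0,0],"hand":0.3},
])

```text
time_s: 12.45
eef_pos: [452.9, -2.5, 33.7]
ee_rot: [0.0, 0.19, 0.982, -0.0]
force: [0.5, 0.0, -3.0]
grip_width: 0.479
grip_force: 51.4
```

Request:
move_arm([
  {"translation":[0,0,0.8],"turn":[0,0,0],"hand":0.3},
  {"translation":[0,0,0.8],"turn":[0,0,0],"hand":0.3},
  {"translation":[0,0,0],"turn":[0,0,0],"hand":0.3},
])

```text
time_s: 12.7
eef_pos: [452.9, -2.6, 31.8]
ee_rot: [0.0, 0.19, 0.982, -0.0]
force: [1.0, 0.1, -3.1]
grip_width: 0.484
grip_force: 51.7
```

Request:
move_arm([
  {"translation":[0,0,0.8],"turn":[0,0,0],"hand":0.3},
  {"translation":[0,0,0],"turn":[0,0,0],"hand":0.3},
  {"translation":[0,0,0],"turn":[0,0,0],"hand":0.3},
])

```text
time_s: 12.95
eef_pos: [452.9, -2.6, 31.8]
ee_rot: [0.0, 0.19, 0.982, -0.0]
force: [-4.0, 0.1, 9.6]
grip_width: 0.482
grip_force: 53.0
```

Contact. Releasing, then back to the stack.

Request:
move_arm([
  {"translation":[0,0,0],"turn":[0,0,0],"hand":0.52},
  {"translation":[0,0,0],"turn":[0,0,0],"hand":0.6},
  {"translation":[0,0,0],"turn":[0,0,0],"hand":0.7},
  {"translation":[0,0,0],"turn":[0,0,0],"hand":0.8},
  {"translation":[0,0,-10],"turn":[0,0,0],"hand":0.9},
  {"translation":[0,0,-30],"turn":[0,0,0],"hand":1},
  {"translation":[0,0,-40],"turn":[0,0,0],"hand":1},
  {"translation":[0,0,-40],"turn":[0,0,0],"hand":1},
  {"translation":[0,0,-40],"turn":[0,0,0],"hand":1},
  {"translation":[0,0,-25],"turn":[0,0,0],"hand":1},
])

```text
time_s: 13.78
eef_pos: [453.3, -2.6, 220.7]
ee_rot: [0.003, 0.19, 0.982, -0.0]
force: [-0.7, -1.3, 0.5]
grip_width: 1.004
grip_force: 0.0
```

Run:
```python
from h import *
c=grab('wrist'); P=cloud(c)
print('yellow',disc(P,(25,38),(453,-2),30),disc(P,(2,9),(453,-2),37))
go((460,272.5,215))
```

```text
yellow (array([452.9,  -3.7]), 22.0, np.float64(30.1), np.int64(1594)) (array([452.9,  -1.6]), 32.0, np.float64(4.3), np.int64(1262))
at [454.7  -2.9 223.9] tooly 68.15 tz [ 0.0109 -0.003  -0.9999]
t= 13.8333 move tool [ 97.7 257.5   8.2]
```

Request:
move_arm([
  {"translation":[5,12,0],"turn":[0,0,0],"hand":1},
  {"translation":[10,26,0],"turn":[0,0,0],"hand":1},
  {"translation":[12,32,0],"turn":[0,0,0],"hand":1},
  {"translation":[12,32,0],"turn":[0,0,0],"hand":1},
  {"translation":[12,32,0],"turn":[0,0,0],"hand":1},
  {"translation":[12,32,0],"turn":[0,0,0],"hand":1},
  {"translation":[12,32,0],"turn":[0,0,0],"hand":1},
  {"translation":[10,30,0],"turn":[0,0,0],"hand":1},
  {"translation":[7,19,0],"turn":[0,0,0],"hand":1},
  {"translation":[4,10,0],"turn":[0,0,0],"hand":1},
])

```text
time_s: 14.67
eef_pos: [458.9, 273.9, 216.2]
ee_rot: [-0.0, 0.189, 0.982, 0.0]
force: [0.4, 0.1, -0.0]
grip_width: 1.002
grip_force: 0.0
```

Request:
move_arm([
  {"translation":[0,0,0],"turn":[0,0,0],"hand":1},
  {"translation":[0,0,0],"turn":[0,0,0],"hand":1},
  {"translation":[0,0,0],"turn":[0,0,0],"hand":1},
])

```text
time_s: 14.92
eef_pos: [459.6, 270.6, 216.1]
ee_rot: [-0.0, 0.19, 0.982, -0.0]
force: [-0.4, 0.3, -0.2]
grip_width: 0.997
grip_force: 0.0
```

Run:
```python
from h import *
c=grab('wrist'); P=cloud(c)
d=disc(P,(58,70),(461,274),38);print('red',d); pads(P)
x,y,z=P[...,0],P[...,1],P[...,2]
q=(np.hypot(x-461,y-275)<90)&(z>36)&(z<44)
print(cv2.minAreaRect(P[q][:,:2].astype(np.float32)))
go((d[0][0],d[0][1],64))
```

```text
red (array([460., 272.]), 28.0, np.float64(64.1), np.int64(3264))
blue pad (array([645.2,  60.4]), 26.5, np.float64(4.2), np.int64(520))
yellow pad (array([453.3,  -0.9]), 32.6, np.float64(4.3), np.int64(1134))
red pad (array([0., 0.]), 0.0, np.float64(nan), np.int64(0))
((462.1121826171875, 272.1191711425781), (56.402278900146484, 149.64732360839844), 67.89303588867188)
at [459.6 270.5 216.1] tooly 68.04 tz [-0.e+00 -3.e-04 -1.e+00]
t= 14.9667 move tool [  0.2   1.5 152.1]h.py:25: RuntimeWarning: Mean of empty slice.
  p=P[m]; c,rr=cv2.minEnclosingCircle(p[:,:2].astype(np.float32)); return np.round(c,1),round(rr,1),p[:,2].mean().round(1),m.sum()
  ret = ret.dtype.type(ret / rcount)
```

Request:
move_arm([
  {"translation":[0,1.5,30],"turn":[0,0,0],"hand":1},
  {"translation":[0,0,35],"turn":[0,0,0],"hand":1},
  {"translation":[0,0,35],"turn":[0,0,0],"hand":1},
  {"translation":[0,0,30],"turn":[0,0,0],"hand":1},
  {"translation":[0,0,16],"turn":[0,0,0],"hand":0.85},
  {"translation":[0,0,7],"turn":[0,0,0],"hand":0.78},
  {"translation":[0,0,0],"turn":[0,0,0],"hand":0.72},
  {"translation":[0,0,0],"turn":[0,0,0],"hand":0.68},
  {"translation":[0,0,0],"turn":[0,0,0],"hand":0.65},
  {"translation":[0,0,0],"turn":[0,0,0],"hand":0.62},
])

```text
time_s: 15.8
eef_pos: [460.8, 273.1, 64.7]
ee_rot: [0.001, 0.19, 0.982, 0.0]
force: [-1.6, -2.6, 4.4]
grip_width: 0.628
grip_force: 34.2
```

Request:
move_arm([
  {"translation":[0,0,0],"turn":[0,0,0],"hand":0.58},
  {"translation":[0,0,0],"turn":[0,0,0],"hand":0.54},
  {"translation":[0,0,0],"turn":[0,0,0],"hand":0.48},
  {"translation":[0,0,0],"turn":[0,0,0],"hand":0.42},
  {"translation":[0,0,0],"turn":[0,0,0],"hand":0.42},
  {"translation":[0,0,0],"turn":[0,0,0],"hand":0.42},
], grip_force=60)

```text
time_s: 16.3
eef_pos: [460.9, 273.1, 65.0]
ee_rot: [0.001, 0.19, 0.982, 0.0]
force: [-2.4, -2.8, 9.0]
grip_width: 0.617
grip_force: 61.5
```

Request:
move_arm([
  {"translation":[0,0,-3],"turn":[0,0,0],"hand":0.42},
  {"translation":[0,0,-7],"turn":[0,0,0],"hand":0.42},
  {"translation":[0,0,-20],"turn":[0,0,0],"hand":0.42},
  {"translation":[0,0,-30],"turn":[0,0,0],"hand":0.42},
  {"translation":[0,0,-30],"turn":[0,0,0],"hand":0.42},
  {"translation":[0,0,-30],"turn":[0,0,0],"hand":0.42},
  {"translation":[-8,-8,-20],"turn":[0,0,0],"hand":0.42},
  {"translation":[-16,-16,-10],"turn":[0,0,0],"hand":0.42},
  {"translation":[-23,-22,0],"turn":[0,0,0],"hand":0.42},
  {"translation":[-23,-22,0],"turn":[0,0,0],"hand":0.42},
])

```text
time_s: 17.13
eef_pos: [499.7, 183.3, 214.3]
ee_rot: [0.001, 0.189, 0.982, 0.0]
force: [0.5, 0.0, -5.6]
grip_width: 0.618
grip_force: 64.8
```

Request:
move_arm([
  {"translation":[-24,-23,0],"turn":[0,0,0],"hand":0.42},
  {"translation":[-24,-23,0],"turn":[0,0,0],"hand":0.42},
  {"translation":[-24,-23,0],"turn":[0,0,0],"hand":0.42},
  {"translation":[-24,-23,0],"turn":[0,0,0],"hand":0.42},
  {"translation":[-24,-23,0],"turn":[0,0,0],"hand":0.42},
  {"translation":[-24,-23,0],"turn":[0,0,0],"hand":0.42},
  {"translation":[-23,-22,0],"turn":[0,0,0],"hand":0.42},
  {"translation":[-17,-17,0],"turn":[0,0,0],"hand":0.42},
  {"translation":[-9,-9,0],"turn":[0,0,0],"hand":0.42},
  {"translation":[0,0,0],"turn":[0,0,0],"hand":0.42},
])

```text
time_s: 17.97
eef_pos: [609.8, -62.8, 212.8]
ee_rot: [-0.0, 0.191, 0.982, -0.0]
force: [0.4, 0.2, -4.9]
grip_width: 0.62
grip_force: 64.5
```

Request:
move_arm([
  {"translation":[0,0,0],"turn":[0,0,0],"hand":0.42},
  {"translation":[0,0,0],"turn":[0,0,0],"hand":0.42},
])

```text
time_s: 18.13
eef_pos: [609.1, -59.3, 213.1]
ee_rot: [-0.0, 0.189, 0.982, 0.0]
force: [-0.2, -0.3, -5.3]
grip_width: 0.617
grip_force: 64.5
```

Run:
```python
from h import *
c=grab('wrist'); cv2.imwrite('pics/w5.png',c['image']); P=cloud(c)
d=disc(P,(2,9),(610,-61),44);print('rp',d); s=sense();print(s['grip_width'],s['grip_force'],s['force'])
print('blue',disc(P,(26,36),(646,58),25))
go((d[0][0],d[0][1],31))
```

```text
rp (array([610.8, -60.8]), 38.1, np.float64(4.3), np.int64(4315))
0.6158423118062162 64.54100847244263 [-0.05103679 -0.12997526 -5.48682366]
blue (array([645.3,  57. ]), 16.0, np.float64(30.1), np.int64(927))
at [609.1 -59.2 213.2] tooly 68.2 tz [-3.e-04  4.e-04 -1.e+00]
t= 18.1833 move tool [ -2.3  -0.9 182.2]
```

View pics/w5.png

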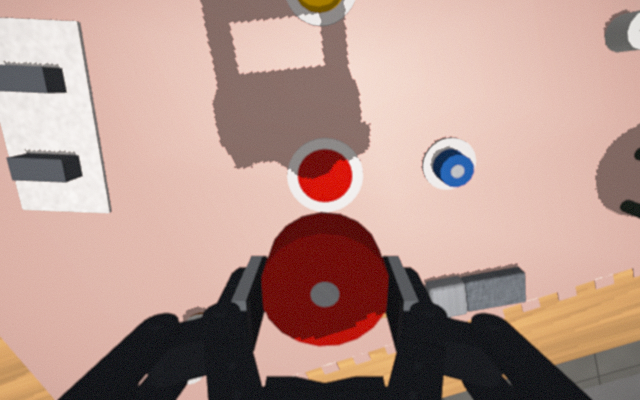

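Red is held at (325,280), its pad is at (325,175), and blue is upright on its pad at (455,168). Lowering.

Request:
move_arm([
  {"translation":[-2.3,-1,20],"turn":[0,0,0],"hand":0.42},
  {"translation":[0,0,30],"turn":[0,0,0],"hand":0.42},
  {"translation":[0,0,30],"turn":[0,0,0],"hand":0.42},
  {"translation":[0,0,30],"turn":[0,0,0],"hand":0.42},
  {"translation":[0,0,30],"turn":[0,0,0],"hand":0.42},
  {"translation":[0,0,22],"turn":[0,0,0],"hand":0.42},
  {"translation":[0,0,10],"turn":[0,0,0],"hand":0.42},
  {"translation":[0,0,4],"turn":[0,0,0],"hand":0.42},
  {"translation":[0,0,2],"turn":[0,0,0],"hand":0.42},
  {"translation":[0,0,0],"turn":[0,0,0],"hand":0.42},
])

```text
time_s: 19.02
eef_pos: [611.9, -62.2, 36.2]
ee_rot: [0.001, 0.19, 0.982, -0.0]
force: [0.5, -0.1, -4.0]
grip_width: 0.611
grip_force: 64.5
```

Request:
move_arm([
  {"translation":[0,0,1],"turn":[0,0,0],"hand":0.42},
  {"translation":[0,0,1],"turn":[0,0,0],"hand":0.42},
  {"translation":[0,0,0.5],"turn":[0,0,0],"hand":0.42},
  {"translation":[0,0,0],"turn":[0,0,0],"hand":0.42},
])

```text
time_s: 19.35
eef_pos: [611.3, -62.4, 32.9]
ee_rot: [0.0, 0.19, 0.982, -0.0]
force: [-0.2, 0.6, -4.8]
grip_width: 0.618
grip_force: 64.5
```

Request:
move_arm([
  {"translation":[0,0,0.8],"turn":[0,0,0],"hand":0.42},
  {"translation":[0,0,0.8],"turn":[0,0,0],"hand":0.42},
  {"translation":[0,0,0],"turn":[0,0,0],"hand":0.42},
])

```text
time_s: 19.6
eef_pos: [611.3, -62.4, 31.1]
ee_rot: [0.0, 0.19, 0.982, -0.0]
force: [-1.2, 0.3, -2.0]
grip_width: 0.615
grip_force: 64.8
```

Request:
move_arm([
  {"translation":[0,0,0.8],"turn":[0,0,0],"hand":0.42},
  {"translation":[0,0,0],"turn":[0,0,0],"hand":0.42},
  {"translation":[0,0,0],"turn":[0,0,0],"hand":0.42},
])

```text
time_s: 19.85
eef_pos: [611.4, -62.4, 31.1]
ee_rot: [0.0, 0.19, 0.982, -0.0]
force: [-4.8, 0.0, 4.7]
grip_width: 0.615
grip_force: 65.8
```

Request:
move_arm([
  {"translation":[0,0,0],"turn":[0,0,0],"hand":0.66},
  {"translation":[0,0,0],"turn":[0,0,0],"hand":0.75},
  {"translation":[0,0,0],"turn":[0,0,0],"hand":0.85},
  {"translation":[0,0,0],"turn":[0,0,0],"hand":1},
  {"translation":[0,0,-10],"turn":[0,0,0],"hand":1},
  {"translation":[0,0,-30],"turn":[0,0,0],"hand":1},
  {"translation":[0,0,-40],"turn":[0,0,0],"hand":1},
  {"translation":[0,0,-40],"turn":[0,0,0],"hand":1},
  {"translation":[0,0,-40],"turn":[0,0,0],"hand":1},
  {"translation":[0,0,-20],"turn":[0,0,0],"hand":1},
])

```text
time_s: 20.68
eef_pos: [612.2, -62.5, 216.5]
ee_rot: [0.004, 0.19, 0.982, -0.0]
force: [0.5, 0.0, -0.1]
grip_width: 1.001
grip_force: 0.0
```

Run:
```python
from h import *
c=grab('wrist'); P=cloud(c)
print('red',disc(P,(25,38),(611,-61),36),disc(P,(2,9),(611,-61),44))
go((462.2,272.8,215))
```

```text
red (array([610.6, -63.2]), 28.1, np.float64(30.1), np.int64(2668)) (array([610.9, -60.6]), 38.2, np.float64(4.2), np.int64(1501))
at [613.1 -62.8 218.8] tooly 68.13 tz [ 0.0113 -0.0034 -0.9999]
t= 20.7333 move tool [265.  255.2   0.9]
```

Request:
move_arm([
  {"translation":[12,12,0],"turn":[0,0,0],"hand":1},
  {"translation":[22,21,0],"turn":[0,0,0],"hand":1},
  {"translation":[25,24,0],"turn":[0,0,0],"hand":1},
  {"translation":[25,24,0],"turn":[0,0,0],"hand":1},
  {"translation":[25,24,0],"turn":[0,0,0],"hand":1},
  {"translation":[25,24,0],"turn":[0,0,0],"hand":1},
  {"translation":[25,24,0],"turn":[0,0,0],"hand":1},
  {"translation":[25,24,0],"turn":[0,0,0],"hand":1},
  {"translation":[25,24,0],"turn":[0,0,0],"hand":1},
  {"translation":[25,24,0],"turn":[0,0,0],"hand":1},
])

```text
time_s: 21.57
eef_pos: [476.9, 235.0, 210.6]
ee_rot: [0.0, 0.19, 0.982, 0.0]
force: [0.9, -0.2, 0.7]
grip_width: 0.999
grip_force: 0.0
```

Request:
move_arm([
  {"translation":[18,18,0],"turn":[0,0,0],"hand":1},
  {"translation":[8,9,0],"turn":[0,0,0],"hand":1},
  {"translation":[3,4,0],"turn":[0,0,0],"hand":1},
  {"translation":[0,0,0],"turn":[0,0,0],"hand":1},
  {"translation":[0,0,0],"turn":[0,0,0],"hand":1},
  {"translation":[0,0,0],"turn":[0,0,0],"hand":1},
])

```text
time_s: 22.07
eef_pos: [463.2, 272.1, 210.1]
ee_rot: [0.0, 0.19, 0.982, -0.0]
force: [0.4, 0.4, 0.1]
grip_width: 1.0
grip_force: 0.0
```

Run:
```python
from h import *
c=grab('wrist'); cv2.imwrite('pics/w6.png',c['image']);P=cloud(c)
x,y,z=P[...,0],P[...,1],P[...,2]
q=(np.hypot(x-461,y-275)<90)&(z>34)&(z<44)
r=cv2.minAreaRect(P[q][:,:2].astype(np.float32));print(r,np.nanmedian(z[q]))
go((*r[0],36))
```

```text
((462.2159423828125, 273.22979736328125), (54.145572662353516, 150.0468292236328), 67.86553955078125) 38.25215419094553
at [463.1 272.2 210.1] tooly 68.04 tz [-0.e+00 -2.e-04 -1.e+00]
t= 22.1167 move tool [  1.3   0.7 174.1]
```

View pics/w6.png

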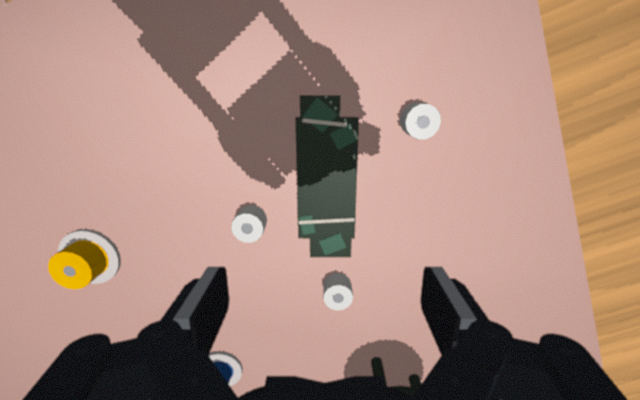

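The plaque is alone on its block at (327,175), yaw-matched to the tool and measured 54x150. All paths are clear.

Request:
move_arm([
  {"translation":[1.3,0.7,30],"turn":[0,0,0],"hand":1},
  {"translation":[0,0,35],"turn":[0,0,0],"hand":1},
  {"translation":[0,0,35],"turn":[0,0,0],"hand":1},
  {"translation":[0,0,35],"turn":[0,0,0],"hand":1},
  {"translation":[0,0,25],"turn":[0,0,0],"hand":1},
  {"translation":[0,0,12],"turn":[0,0,0],"hand":0.8},
  {"translation":[0,0,2],"turn":[0,0,0],"hand":0.7},
  {"translation":[0,0,0],"turn":[0,0,0],"hand":0.66},
  {"translation":[0,0,0],"turn":[0,0,0],"hand":0.63},
  {"translation":[0,0,0],"turn":[0,0,0],"hand":0.6},
])

```text
time_s: 22.95
eef_pos: [462.3, 274.2, 37.2]
ee_rot: [0.001, 0.19, 0.982, 0.0]
force: [1.0, -2.9, -1.3]
grip_width: 0.616
grip_force: 63.9
```

Request:
move_arm([
  {"translation":[0,0,0],"turn":[0,0,0],"hand":0.57},
  {"translation":[0,0,0],"turn":[0,0,0],"hand":0.54},
  {"translation":[0,0,0],"turn":[0,0,0],"hand":0.48},
  {"translation":[0,0,0],"turn":[0,0,0],"hand":0.42},
  {"translation":[0,0,0],"turn":[0,0,0],"hand":0.4},
  {"translation":[0,0,0],"turn":[0,0,0],"hand":0.4},
], grip_force=80)

```text
time_s: 23.45
eef_pos: [462.3, 274.3, 37.3]
ee_rot: [0.001, 0.19, 0.982, 0.0]
force: [-1.9, -3.0, 7.3]
grip_width: 0.611
grip_force: 84.0
```

Request:
move_arm([
  {"translation":[0,0,-2],"turn":[0,0,0],"hand":0.4},
  {"translation":[0,0,-4],"turn":[0,0,0],"hand":0.4},
  {"translation":[0,0,-8],"turn":[0,0,0],"hand":0.4},
  {"translation":[0,0,-16],"turn":[0,0,0],"hand":0.4},
  {"translation":[0,0,-25],"turn":[0,0,0],"hand":0.4},
  {"translation":[0,0,-30],"turn":[0,0,0],"hand":0.4},
  {"translation":[0,0,-30],"turn":[0,0,0],"hand":0.4},
  {"translation":[-3,-8,-25],"turn":[0,0,0],"hand":0.4},
  {"translation":[-6,-15,-15],"turn":[0,0,0],"hand":0.4},
  {"translation":[-9,-22,-5],"turn":[0,0,0],"hand":0.4},
])

```text
time_s: 24.28
eef_pos: [461.9, 226.6, 199.3]
ee_rot: [0.002, 0.189, 0.982, 0.001]
force: [1.3, 0.1, -5.8]
grip_width: 0.613
grip_force: 85.0
```

Run:
```python
from h import *
c=grab('wrist'); cv2.imwrite('pics/w7.png',c['image']);go((465,-286,190)); print(sense()['wrist_torque'],sense()['force'])
```

```text
at [462.1 222.6 198.8] tooly 68.12 tz [ 0.0035 -0.0011 -1.    ]
t= 24.3333 move tool [-192.2 -470.9    9.4]
[-0.15968653 -0.28342549  0.03593734] [ 4.06291226 -1.72951391 -3.59980519]
```

View pics/w7.png

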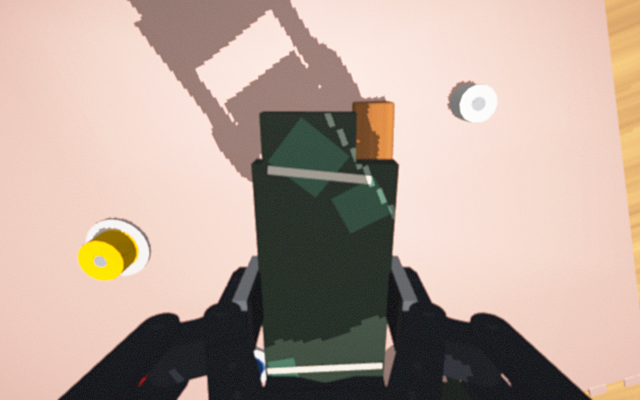

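The plaque is held level with its blocks left behind. Moving partway to measure the cradle with the wrist camera.

Request:
move_arm([
  {"translation":[-11,-28,0],"turn":[0,0,0],"hand":0.4},
  {"translation":[-11,-29,0],"turn":[0,0,0],"hand":0.4},
  {"translation":[-12,-29,0],"turn":[0,0,0],"hand":0.4},
  {"translation":[-12,-29,0],"turn":[0,0,0],"hand":0.4},
  {"translation":[-12,-29,0],"turn":[0,0,0],"hand":0.4},
  {"translation":[-12,-29,0],"turn":[0,0,0],"hand":0.4},
  {"translation":[-10,-24,0],"turn":[0,0,0],"hand":0.4},
  {"translation":[-6,-14,0],"turn":[0,0,0],"hand":0.4},
  {"translation":[0,0,0],"turn":[0,0,0],"hand":0.4},
  {"translation":[0,0,0],"turn":[0,0,0],"hand":0.4},
])

```text
time_s: 25.17
eef_pos: [462.5, -2.2, 196.3]
ee_rot: [-0.0, 0.191, 0.982, 0.0]
force: [-0.0, 0.4, -4.8]
grip_width: 0.612
grip_force: 85.8
```

Request:
move_arm([
  {"translation":[0,0,0],"turn":[0,0,0],"hand":0.4},
  {"translation":[0,0,0],"turn":[0,0,0],"hand":0.4},
])

```text
time_s: 25.33
eef_pos: [462.6, -1.1, 196.2]
ee_rot: [-0.0, 0.189, 0.982, 0.0]
force: [0.1, -0.5, -4.8]
grip_width: 0.612
grip_force: 85.8
```

Run:
```python
from h import *
c=grab('wrist'); cv2.imwrite('pics/w8.png',c['image']);P=cloud(c)
x,y,z=P[...,0],P[...,1],P[...,2]; near=np.hypot(x-463,y+286)<110
for zl in [(2,9),(24,34)]:
    q=near&(z>zl[0])&(z<zl[1]); nn=q.sum(); print(zl,nn)
    if nn>20: print(cv2.minAreaRect(P[q][:,:2].astype(np.float32)))
B=P[q]; _,L,cen=cv2.kmeans(B[:,:2].astype(np.float32),2,None,(3,50,.1),5,0)
rs=[cv2.minAreaRect(B[L[:,0]==i][:,:2].astype(np.float32)) for i in (0,1)]; print(rs)
a,b=np.array(rs[0][0]),np.array(rs[1][0]); print((a+b)/2,np.hypot(*(a-b)),np.degrees(np.arctan2(*(b-a)[::-1]))%180)
go((463,-286,190))
```

```text
(2, 9) 9435
((463.7394104003906, -288.38818359375), (92.014404296875, 181.07652282714844), 65.73243713378906)
(24, 34) 2307
((464.1192321777344, -288.46405029296875), (52.30738830566406, 103.49884033203125), 66.1121597290039)
[((427.4416809082031, -272.2450256347656), (52.337791442871094, 23.18124008178711), 65.90514373779297), ((500.50201416015625, -304.60400390625), (52.329471588134766, 24.250629425048828), 65.33121490478516)]
[ 463.97184753 -288.42451477] 79.90566794452597 156.11108223437066
at [462.6  -1.1 196.1] tooly 68.2 tz [-1.e-04  2.e-04 -1.e+00]
t= 25.3833 move tool [-106.2 -264.4    6.1]
```

View pics/w8.png

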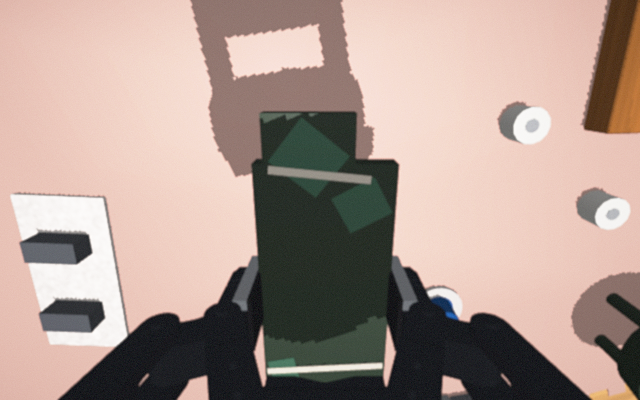

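Request:
move_arm([
  {"translation":[-5,-12,0],"turn":[0,0,0],"hand":0.4},
  {"translation":[-10,-26,0],"turn":[0,0,0],"hand":0.4},
  {"translation":[-13,-33,0],"turn":[0,0,0],"hand":0.4},
  {"translation":[-13,-33,0],"turn":[0,0,0],"hand":0.4},
  {"translation":[-13,-33,0],"turn":[0,0,0],"hand":0.4},
  {"translation":[-13,-33,0],"turn":[0,0,0],"hand":0.4},
  {"translation":[-13,-33,0],"turn":[0,0,0],"hand":0.4},
  {"translation":[-12,-29,0],"turn":[0,0,0],"hand":0.4},
  {"translation":[-9,-21,0],"turn":[0,0,0],"hand":0.4},
  {"translation":[-5,-12,0],"turn":[0,0,0],"hand":0.4},
])

```text
time_s: 26.22
eef_pos: [462.4, -289.3, 195.8]
ee_rot: [-0.0, 0.19, 0.982, -0.0]
force: [-0.9, 0.6, -5.4]
grip_width: 0.609
grip_force: 85.8
```

Request:
move_arm([
  {"translation":[0,0,10],"turn":[0,0,0.016],"hand":0.4},
  {"translation":[0,0,20],"turn":[0,0,0.016],"hand":0.4},
  {"translation":[0,0,25],"turn":[0,0,0.015],"hand":0.4},
  {"translation":[0,0,25],"turn":[0,0,0],"hand":0.4},
  {"translation":[0,0,20],"turn":[0,0,0],"hand":0.4},
  {"translation":[0,0,10],"turn":[0,0,0],"hand":0.4},
  {"translation":[0,0,5],"turn":[0,0,0],"hand":0.4},
  {"translation":[0,0,0],"turn":[0,0,0],"hand":0.4},
  {"translation":[0,0,0],"turn":[0,0,0],"hand":0.4},
])

```text
time_s: 26.97
eef_pos: [462.9, -287.3, 82.0]
ee_rot: [0.001, 0.213, 0.977, -0.0]
force: [0.3, -0.7, -4.3]
grip_width: 0.61
grip_force: 85.7
```

Run:
```python
from h import *
go((463.3,-286,40))
for n in ['side','scene']:
    c=grab(n); P=cloud(c); x,y,z=P[...,0],P[...,1],P[...,2]
    b=(abs(x-463)<120)&(abs(y+286)<110)&(z>2)&(z<10)
    if n=='side': cv2.imwrite('pics/s2.png',cv2.resize(c['image'][60:220,330:530],None,fx=4,fy=4)[:600])
    zz=sense()['eef_pos'][2]; q=(np.hypot(x-463,y+286)<85)&(z>zz-3)&(z<zz+8)
    A=P[q]; H=np.c_[A[:,:2]-A[:,:2].mean(0),np.ones(len(A))]; k=np.linalg.lstsq(H,A[:,2],rcond=None)[0]
    print(n,len(A),'slopes',k.round(3),cv2.minAreaRect(A[:,:2].astype(np.float32)))
```

```text
at [ 462.9 -287.3   82. ] tooly 65.46 tz [ 1.e-03 -9.e-04 -1.e+00]
t= 26.9667 move tool [ 0.2  1.3 42. ]
side 578 slopes [-4.0000e-03 -1.5000e-02  8.3695e+01] ((463.0329895019531, -282.9870910644531), (72.84637451171875, 151.8157501220703), 67.13055419921875)
scene 572 slopes [-6.0000e-03 -9.0000e-03  8.4233e+01] ((474.8269958496094, -292.10919189453125), (76.57179260253906, 132.11181640625), 53.56595993041992)
```

View pics/s2.png

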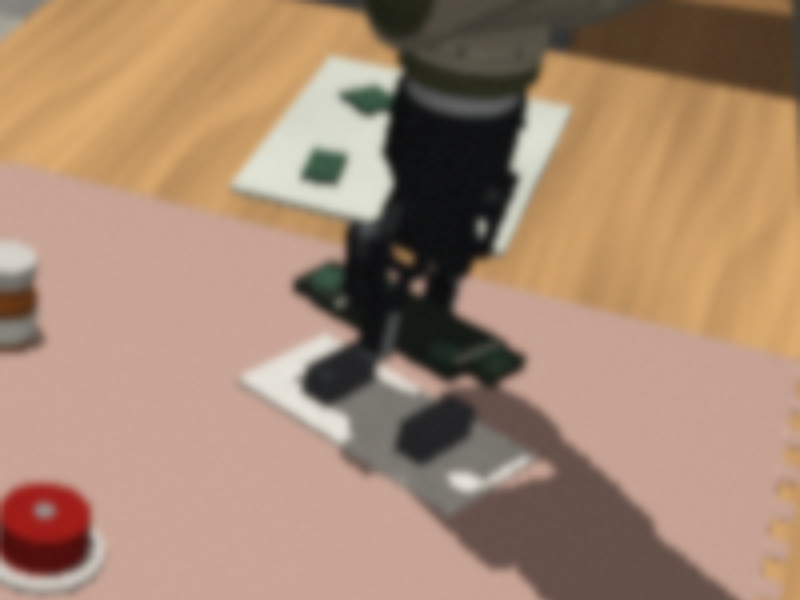

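The plaque is level over the cradle, with the bars visible below at (340,375) and (435,425). Lowering gently.

Request:
move_arm([
  {"translation":[0,1,8],"turn":[0,0,0],"hand":0.4},
  {"translation":[0,0,10],"turn":[0,0,0],"hand":0.4},
  {"translation":[0,0,8],"turn":[0,0,0],"hand":0.4},
  {"translation":[0,0,6],"turn":[0,0,0],"hand":0.4},
  {"translation":[0,0,4],"turn":[0,0,0],"hand":0.4},
  {"translation":[0,0,2],"turn":[0,0,0],"hand":0.4},
  {"translation":[0,0,1],"turn":[0,0,0],"hand":0.4},
  {"translation":[0,0,1],"turn":[0,0,0],"hand":0.4},
  {"translation":[0,0,0],"turn":[0,0,0],"hand":0.4},
  {"translation":[0,0,0],"turn":[0,0,0],"hand":0.4},
])

```text
time_s: 27.9
eef_pos: [462.9, -286.6, 41.3]
ee_rot: [0.0, 0.213, 0.977, -0.0]
force: [-0.6, -0.2, -5.8]
grip_width: 0.607
grip_force: 85.8
```

Request:
move_arm([
  {"translation":[0,0,0.6],"turn":[0,0,0],"hand":0.4},
  {"translation":[0,0,0.6],"turn":[0,0,0],"hand":0.4},
  {"translation":[0,0,0.6],"turn":[0,0,0],"hand":0.4},
  {"translation":[0,0,0],"turn":[0,0,0],"hand":0.4},
])

```text
time_s: 28.23
eef_pos: [462.7, -286.4, 39.2]
ee_rot: [-0.0, 0.213, 0.977, 0.0]
force: [-0.4, 0.4, -5.5]
grip_width: 0.611
grip_force: 85.8
```

Request:
move_arm([
  {"translation":[0,0,0.6],"turn":[0,0,0],"hand":0.4},
  {"translation":[0,0,0.6],"turn":[0,0,0],"hand":0.4},
  {"translation":[0,0,0.5],"turn":[0,0,0],"hand":0.4},
  {"translation":[0,0,0],"turn":[0,0,0],"hand":0.4},
])

```text
time_s: 28.57
eef_pos: [462.7, -286.5, 37.5]
ee_rot: [-0.0, 0.213, 0.977, 0.0]
force: [-0.8, -0.2, -5.0]
grip_width: 0.611
grip_force: 85.8
```

Request:
move_arm([
  {"translation":[0,0,0.5],"turn":[0,0,0],"hand":0.4},
  {"translation":[0,0,0],"turn":[0,0,0],"hand":0.4},
  {"translation":[0,0,0],"turn":[0,0,0],"hand":0.4},
])

```text
time_s: 28.82
eef_pos: [462.8, -286.5, 37.4]
ee_rot: [0.0, 0.213, 0.977, -0.0]
force: [-0.8, 1.6, 0.7]
grip_width: 0.61
grip_force: 86.3
```

Request:
move_arm([
  {"translation":[0,0,0.3],"turn":[0,0,0],"hand":0.4},
  {"translation":[0,0,0],"turn":[0,0,0],"hand":0.63},
  {"translation":[0,0,0],"turn":[0,0,0],"hand":0.68},
  {"translation":[0,0,0],"turn":[0,0,0],"hand":0.75},
  {"translation":[0,0,0],"turn":[0,0,0],"hand":0.85},
  {"translation":[0,0,0],"turn":[0,0,0],"hand":1},
  {"translation":[0,0,0],"turn":[0,0,0],"hand":1},
  {"translation":[0,0,-10],"turn":[0,0,0],"hand":1},
  {"translation":[0,0,-30],"turn":[0,0,0],"hand":1},
  {"translation":[0,0,-40],"turn":[0,0,0],"hand":1},
])

```text
time_s: 29.65
eef_pos: [461.7, -285.5, 116.3]
ee_rot: [-0.002, 0.213, 0.977, 0.001]
force: [0.1, -1.1, 0.5]
grip_width: 1.0
grip_force: 0.0
```

Request:
move_arm([
  {"translation":[0,0,-40],"turn":[0,0,0],"hand":1},
  {"translation":[0,0,-40],"turn":[0,0,0],"hand":1},
  {"translation":[0,0,-10],"turn":[0,0,0],"hand":1},
  {"translation":[0,0,0],"turn":[0,0,0],"hand":1},
  {"translation":[0,0,0],"turn":[0,0,0],"hand":1},
  {"translation":[0,0,0],"turn":[0,0,0],"hand":1},
])

```text
time_s: 30.15
eef_pos: [462.3, -286.1, 205.5]
ee_rot: [-0.001, 0.213, 0.977, 0.001]
force: [-0.3, -0.1, 0.3]
grip_width: 0.998
grip_force: 0.0
```

Run:
```python
from h import *
c=grab('wrist'); cv2.imwrite('pics/w9.png',c['image']);P=cloud(c)
x,y,z=P[...,0],P[...,1],P[...,2]; near=np.hypot(x-463,y+286)<110
for zl in [(2,9),(34,44)]:
    q=near&(z>zl[0])&(z<zl[1]); print(zl,q.sum(),cv2.minAreaRect(P[q][:,:2].astype(np.float32)))
A=P[q]; H=np.c_[A[:,:2]-A[:,:2].mean(0),np.ones(len(A))]; print(np.linalg.lstsq(H,A[:,2],rcond=None)[0].round(3))
c=grab('side');P=cloud(c)
for n,cc,r in [('red',(610.5,-62),35),('yellow',(453,-3),28),('blue',(645,57),22)]: print(n,disc(P,(27,38),cc,r))
```

```text
(2, 9) 7222 ((467.45294189453125, -277.0040588378906), (158.70333862304688, 182.94168090820312), 65.22677612304688)
(34, 44) 9097 ((462.9208679199219, -287.6500549316406), (54.105804443359375, 149.79209899902344), 65.37390899658203)
[-1.0000e-03  1.0000e-03  3.8274e+01]
red (array([609.5, -60.7]), 29.1, np.float64(30.5), np.int64(299))
yellow (array([452.7,  -2.4]), 22.8, np.float64(30.6), np.int64(250))
blue (array([644.1,  58.6]), 16.1, np.float64(30.2), np.int64(122))
```

View pics/w9.png

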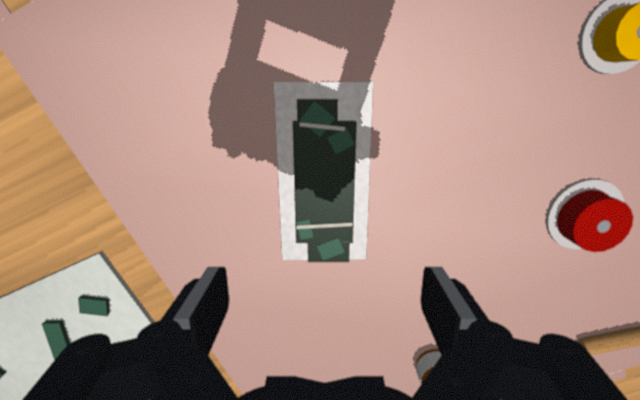

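The plaque lies on the board, level (slope 0.001), with yaw 65.4 against about 65.5. Quick check of the centring against the board alone.

Run:
```python
from h import *
c=load('wrist');P=cloud(c);z=P[...,2]
q=((np.hypot(P[...,0]-463,P[...,1]+286)<110)&(z>2.5)&(z<8)).astype(np.uint8); q=cv2.morphologyEx(q,cv2.MORPH_OPEN,np.ones((3,3)))
n,L,st,_=cv2.connectedComponentsWithStats(q)
pts=np.concatenate([P[L==i] for i in range(1,n) if st[i,4]>150 and abs(st[i,0]+st[i,2]/2-325)<60])
print(st[1:],cv2.minAreaRect(pts[:,:2].astype(np.float32)))
```

```text
[[ 274   82   99  178 7115]] ((463.62420654296875, -288.70953369140625), (90.15034484863281, 179.51791381835938), 65.73800659179688)
```

Plaque centre (462.9,-287.7) and board centre (463.6,-288.7), so they are about 1.3 mm apart. Handing in.

```bash
python3 -c "
from rig import finish_job
print(finish_job())"
```

```text
the job is handed in; nothing more can be done
None
```

The job is handed in: by my last camera measurements all three weights stand on their own pads within about 3 mm of centre and the plaque lies level on its cradle within about 2 mm; no verdict was returned, and I never approached the tripod or jar, though I did not re-measure them at the end.

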